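# Clear the drain plate and set the feed valve two turns open

## Task

Get the grow bench's feed station ready: hold the scraper block and wipe all four loose clay chips along the drain plate into the trough at its far end, touching the chips only with the scraper, then stand the scraper back upright in the middle of its rubber mat. Next turn the feed valve's wheel clockwise (seen from above) by its handle until it is closed against its stop, then back it off anticlockwise exactly two full turns without going past, and finish with the gripper still gripping the handle there. Leave the other things on the bench where they are.

Things in the scene. Friction and masses are not known exactly. Their poses are not given: they have to be found in the camera images.
- scraper: Scraper block, 0.2 kg, standing upright on its mat. Grey plastic foot 30 (x) x 120 (y) x 22 mm high with a wooden rib grip 22 (x) x 80 (y) mm on it from 22 to 67 mm height, both centred. Origin: centre of the underside; z up; the long wiping edge runs along its y. Grip the rib across its 22 mm.
- mat: Thin black rubber mat, 100 (x) x 160 (y) x 4 mm, fixed on the bench to one side of the plate. Origin: centre of its underside, z up. At the start the scraper stands near its middle; its long side is roughly along the mat's y.
- plate: Fixed steel drain plate with a catch trough. Origin on the bench under the middle of the whole unit, z up; its x runs from the near end to the trough. The plate's flat top is 45 mm above the bench and spans x -130 to +50 mm; side lips 8 mm higher stand along both long sides at y = +-75 to +-81 mm (inner faces 150 mm apart); both ends are open. Beyond x = +50 mm is the trough, open on top: inside x 50 to 126 mm, y +-77 mm, floor 4 mm above the bench, far wall 40 mm high.
- chip0: Loose flat fired-clay chip, 26 x 20 x 9 mm thick, 12 g, lying on the drain plate at the start; origin: centre of its underside.
- chip1: Loose flat fired-clay chip, 26 x 20 x 9 mm thick, 12 g, lying on the drain plate at the start; origin: centre of its underside.
- chip2: Loose flat fired-clay chip, 26 x 20 x 9 mm thick, 12 g, lying on the drain plate at the start; origin: centre of its underside.
- chip3: Loose flat fired-clay chip, 26 x 20 x 9 mm thick, 12 g, lying on the drain plate at the start; origin: centre of its underside.
- wheel (a joint): Turn of the feed valve's wheel, rad. 0: closed, against a hard stop; grows as the wheel turns anticlockwise seen from above (opening), one turn = 6.283; so two turns open = 12.566. It starts partly open (0.24 to 0.88 turns), has no spring, stays where it is left, and takes about 0.12 N m of friction (2.4 N at the handle) to turn.
- wheel_axis (a point): Point on the upright axis of the valve wheel, at the height of the wheel's rim centre, 80 mm above the bench; fixed to the brass valve body. The wheel is dark steel: rim 50 mm in radius, bar 12 mm thick, three spokes. The point's x axis points the way the handle lies when the joint is 0.
- handle: Upright black round handle, 22 mm in diameter and 50 mm tall, standing on the wheel's rim 50 mm from the wheel's axis. It spins freely about its own upright axis, so a gripper can hold it and carry it round in a circle without turning its wrist. Origin: centre of its lower end, 89 mm above the bench (top at 139 mm), z up.
- mug: White mug, 76 mm wide, 85 mm tall, bystander; origin: centre of the underside.
- pot: Small terracotta pot, 80 mm wide, 70 mm tall, bystander; origin: centre of the underside.
- bottle: White plastic bottle, 60 mm wide, 160 mm tall, bystander; origin: centre of the underside.
- trowel: Flat spatula-like trowel with a wooden handle, about 250 mm long, lying flat on the bench, bystander.
- saucer: Terracotta saucer, 110 mm wide, 16 mm high, bystander; origin: centre of the underside.
Things that resemble listed ones, but are neither listed nor needed, are in the scene too. What is meant by the mat is not red or yellow, and is the larger of those in its own colour.

How it is judged:
By the outcome, as a careful person would: the job done as asked, in the order asked, and still so for the second after the job is handed in, while the arm keeps its last pose, push and grip.
It also fails if it takes over 72 s, if anything falls off the work surface, if the arm or the gripper's body presses on something with over 40 N, if the wrist force passes 120 N, or if a joint passes its speed limit or range.

## Robot

A 6-joint arm with a two-finger parallel gripper is mounted at the origin on the work surface. World frame = base frame: x ahead of the robot, y to its left, z up, the work surface at z = 0. Lengths are in m, angles in degrees, forces in N, time in s.
With the tool pointing down it reaches from about 0.25 to 0.725 m from the base axis. Payload 9.7 kg.
Tool frame: the origin (TCP) lies on the centre line of the jaws, within the pads' length; the fingertips stand 14 mm ahead of it and the grasp point (between the pads) lies 5 mm behind it; z points along the fingers, y is the line along which they close (so a half turn about z gives the same grasp; the last joint's range is limited). The gripper opens to 85 mm and grips with 20 to 120 N. Pads are 22 mm wide; open, the fingers measure 114 mm over their backs; the gripper's body (76 mm by 85 mm) begins 54 mm behind the grasp point. The pads swing forward as they close: fully open they stand 13 mm farther back than shut.
Start: joints at [63.885, 4.979, 10.078, 95.1, 0, 90], TCP at [0.242, 0.494, 0.207] pointing down, gripper open.
Joint ranges: [-179.16, 179.16], [-48.56, 103.87], [-65.8, 70.77], [-126.05, 130.52], [-82.76, 87.17], [-180, 180]. Speed limits (degrees/s): [127.2, 127.2, 147.25, 180, 180, 180].

## Interface

Orientations are given as [roll, pitch, yaw] about the fixed x, y, z axes, in that order (R = Rz(yaw) Ry(pitch) Rx(roll)).
In Python, from workcell import bot, camera, get_calibration, ticket gives the robot as it stands. The module is installed in compiled form; this text tells all that it offers.
- The arm moves only by the tool send_rows, never from a script. Its arguments are lists of equal length, an entry for each row: "linear": the shift along the tool's x, y, z in m, a list of three; "twist": the turn, a rotation vector about the tool's x, y, z in units of 10 degrees (1.0 is 10 degrees), a list of three; "gripper": the opening in per cent of the stroke, from 0 (shut) to 100 (fully open). In form: {"linear": [[x, y, z], ...], "twist": [[wx, wy, wz], ...], "gripper": [gripper, ...]}. A call has 1 to 8 rows; each row shifts and turns the commanded pose from where the row before left it, along the tool's axes as they then stand; what a row does not reach is not made up. A row lasts 1/8 s, in which the tool goes at most 62.5 mm and 10.7 degrees, less where a joint would pass 70% of its speed; a pose out of reach is approached as far as the arm can. A call with a gripper value outside its range is refused whole. The fingers move at their own pace and stop on an object; "grip_force" is the grip in N (left out, the last holds). Time passes only in rows, so rows that do not move let the fingers close. It gives the time, the measured TCP pose, the force, the opening and the grip force at its end, in the units of the state.
- bot.get_obs(): the state, without advancing time (a new reading comes with each control period).
- camera(name): name is "scene" or "top" or "wrist"; returns the picture (480x640x3 uint8, red, green, blue); there is no depth.
- get_calibration(name): a dict with "fx", "fy", "cx", "cy" (pixels), "origin" and "orientation" of the camera in the world; the wrist camera has in their place "hand_eye" (4x4, takes a point from camera to tool coordinates, whose origin is the TCP and whose axes are the flange's). Camera axes: x right, y down, z forward; pixel columns grow to the right and rows downward; lengths in m; the calibration is good to about 2 mm. The wrist camera is an equidistant fisheye: a pixel r from the principal point sees the ray r / f radians off the axis. A picture is of the moment at which its call begins: read the wrist's pose just before it. get_calibration takes no time and is no camera call.
- ticket.job_done(): hands the job in; it is judged then, once.
The state is a dict: "time": time; "q": joint angles; "qd": joint speeds; "joint_efforts": joint torques, N m; "ee_pos": TCP position; "tcp_rot": TCP orientation; "wrist_force": force on the tool from outside, world axes, zero at the start; "torque": the same for the moment, N m; "opening": finger opening in m; "grasp_force": force on a finger pad.
Only numpy, scipy, OpenCV 4.12 (cv2) and the standard library are available. Lean on these libraries where they do the work, as an engineer would, in place of code of your own. Each camera call takes 0.05 s, during which the arm holds its last target. There are 200 camera calls.

## Working session

There is one attempt and no reset: what is moved stays moved. The work goes in short steps, Python scripts to look and compute and a tool call to move; the robot and the scene stay as the last step left them, time stands still between calls to the robot, and variables do not carry over. Pictures are saved under pics/ and viewed, at most 10 in all, crops included, and the job is handed in when it is done.

Besides the shell and the picture viewer there is one more tool, called after ">>>" in YAML: its name, and indented under it one key for each argument. send_rows: Moves the arm, as the interface text tells. Its arguments: {"type":"object","properties":{"linear":{"type":"array"},"twist":{"type":"array"},"gripper":{"type":"array"},"grip_force":{"type":"number"}},"required":["linear","twist","gripper"]}

```bash
mkdir -p pics; python3 - <<'E'
from workcell import bot,camera,get_calibration
import cv2
for n in("scene","top"):
    im=camera(n);cv2.imwrite(f"pics/{n}0.png",im[:,:,::-1]);c=get_calibration(n);print(n,c)
print(get_calibration("wrist"));o=bot.get_obs();print(o)
E
```

```text
scene {'fx': 557.1245624699516, 'fy': 557.1245624699516, 'cx': 308.00602588898425, 'cy': 233.97253645498455, 'origin': array([1.19452783, 0.42006924, 1.15846198]), 'orientation': array([-143.12874052,    0.78122982,  120.94957358])}
top {'fx': 622.8901959917932, 'fy': 622.8901959917932, 'cx': 320.3963894830505, 'cy': 249.24954740613023, 'origin': array([0.3963971 , 0.00354801, 1.55298682]), 'orientation': array([-175.32997377,    0.24337139,  -89.15796107])}
{'fx': 371.64829954431775, 'fy': 371.64829954431775, 'cx': 324.4943695952733, 'cy': 240.98344287564387, 'hand_eye': array([[-2.73152542e-04, -9.47754396e-01, -3.19000831e-01,
         8.18773171e-02],
       [ 9.99999952e-01, -2.13072288e-04, -2.23235568e-04,
        -8.02050779e-04],
       [ 1.43602254e-04, -3.19000877e-01,  9.47754409e-01,
        -1.67584308e-01],
       [ 0.00000000e+00,  0.00000000e+00,  0.00000000e+00,
         1.00000000e+00]])}
{'time': 0.1, 'q': array([6.38837663e+01, 5.00818144e+00, 1.00372606e+01, 9.50972632e+01,
       4.05161400e-04, 8.99994366e+01]), 'qd': array([-0.05094159, -0.0602961 ,  0.11431997,  0.04799038, -0.04092363,
       -0.05504275]), 'joint_efforts': array([-3.39304679e-04, -5.21562874e+01,  4.65654051e+01,  1.59672322e-02,
       -5.89773163e-05,  1.48205442e-05]), 'ee_pos': array([0.24200418, 0.49364289, 0.2061362 ]), 'tcp_rot': array([-1.79931816e+02, -4.05831527e-04,  1.53884329e+02]), 'wrist_force': array([ 0.98360288,  0.13547947, -0.0657367 ]), 'torque': array([-0.02989668, -0.00974845,  0.04223836]), 'grasp_force': 0.0, 'opening': 0.08539624832010828}
```

View pics/scene0.png

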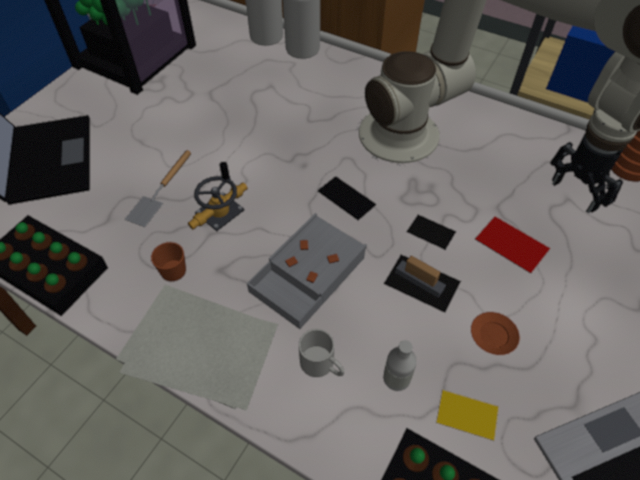

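View pics/top0.png

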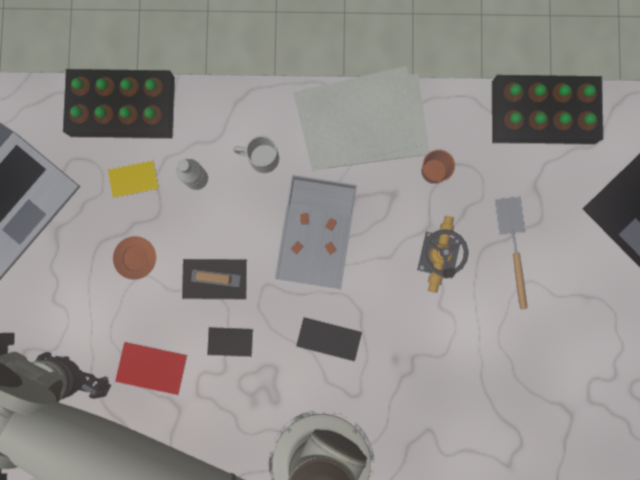

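The top view shows the scraper on its black mat at about (214,279), the plate with four chips around (317,233), and the wheel at about (446,253). In the scene view the handle top is at about (225,166).

```bash
cat > h.py <<'E'
import numpy as np,cv2
from scipy.spatial.transform import Rotation as R
from workcell import bot,camera,get_calibration
C={n:get_calibration(n) for n in("scene","top","wrist")}
def ray(n,p,o=None):
    c=C[n];x,y=(p[0]-c['cx'])/c['fx'],(p[1]-c['cy'])/c['fy']
    if n!='wrist':
        return c['origin'],R.from_euler('xyz',c['orientation'],degrees=True).apply([x,y,1])
    r=np.hypot(x,y);s=np.sinc(r/np.pi);d=np.array([x*s,y*s,np.cos(r)])
    H=np.array(c['hand_eye']);T=R.from_euler('xyz',o['tcp_rot'],degrees=True)
    return o['ee_pos']+T.apply(H[:3,3]),T.apply(H[:3,:3]@d)
def onz(n,p,z,o=None):
    a,d=ray(n,p,o);return a+d*(z-a[2])/d[2]
def tri(r1,r2):
    (a,d),(b,e)=r1,r2;t=np.linalg.lstsq(np.c_[d,-e],b-a,rcond=None)[0]
    p,q=a+t[0]*d,b+t[1]*e;return (p+q)/2,np.linalg.norm(p-q)
def rects(m,amin=40):
    return [cv2.minAreaRect(c) for c in cv2.findContours(m.astype(np.uint8),cv2.RETR_EXTERNAL,cv2.CHAIN_APPROX_NONE)[0] if cv2.contourArea(c)>=amin]
E
python3 - <<'E'
from h import *
np.set_printoptions(precision=4,suppress=True)
I={n:cv2.imread(f"pics/{n}0.png") for n in("scene","top")}
wood={};chips={}
for n,b in(("scene",(240,180,480,300)),("top",(170,170,380,310))):
    im=cv2.cvtColor(I[n],cv2.COLOR_BGR2HSV);x0,y0,x1,y1=b;h=im[y0:y1,x0:x1].astype(int)
    m=(h[...,0]<22)&(h[...,1]>90)&(h[...,2]>60)
    for r in rects(m,15):
        p=np.add(r[0],(x0,y0));print(n,p,r[1],r[2],onz(n,p,.054),I[n][int(p[1]),int(p[0])])
t=I["top"]; g=t.max(2)
m=np.zeros(g.shape,bool);m[250:310,170:260]=g[250:310,170:260]<70
m=cv2.morphologyEx(m.astype(np.uint8),cv2.MORPH_CLOSE,np.ones((25,25)))
for r in rects(m,200):
    print("mat",r,[onz("top",p,.004)[:2] for p in cv2.boxPoints(r)],onz("top",r[0],.004))
a=cv2.resize(t[160:300,270:480],None,fx=3.8,fy=3.8,interpolation=cv2.INTER_CUBIC)
cv2.imwrite("pics/ct.png",a)
b=cv2.resize(I["scene"][150:330,180:380],None,fx=3.3,fy=3.3,interpolation=cv2.INTER_CUBIC)
cv2.imwrite("pics/cs.png",b)
E
```

```text
scene [311.6 276.3] (7.602630138397217, 9.838699340820312) 26.56505012512207 [0.5939 0.0522 0.054 ] [33 53 99]
scene [424.3557 267.8247] (36.185791015625, 13.71014404296875) 42.397438049316406 [0.4385 0.2697 0.054 ] [ 59  86 112]
scene [291.1 261.2] (6.708203315734863, 9.838699340820312) 63.43495178222656 [ 0.582  -0.0119  0.054 ] [32 52 98]
scene [332.75 258.25] (7.273237705230713, 10.119288444519043) 71.56504821777344 [0.5242 0.0697 0.054 ] [ 33  54 100]
scene [303.5 244.5] (9.0, 7.0) 90.0 [ 0.5249 -0.0119  0.054 ] [33 53 99]
scene [243. 189.] (12.0, 6.0) 90.0 [ 0.4512 -0.2436  0.054 ] [ 41  93 122]
top [207.58 276.44] (19.374725341796875, 5.515432834625244) 8.130102157592773 [0.4492 0.2824 0.054 ] [ 98 126 151]
top [330.0769 247.6154] (8.875203132629395, 6.656403064727783) 56.30992889404297 [ 0.523  -0.0116  0.054 ] [ 75  93 138]
top [296.25 247.25] (6.363960266113281, 8.485280990600586) 45.0 [0.5227 0.0701 0.054 ] [ 76  93 138]
top [330.7 224.1] (6.708203315734863, 8.497057914733887) 26.56505012512207 [ 0.5802 -0.0123  0.054 ] [ 75  92 138]
top [304.  218.5] (9.0, 6.0) 90.0 [0.593  0.0526 0.054 ] [ 76  93 139]
mat ((215.7716827392578, 278.90435791015625), (56.90437698364258, 35.14229965209961), 1.4688007831573486) [array([0.4023, 0.3417]), array([0.4897, 0.3422]), array([0.4881, 0.2002]), array([0.4008, 0.2003])] [0.4451 0.2711 0.004 ]
```

View pics/ct.png

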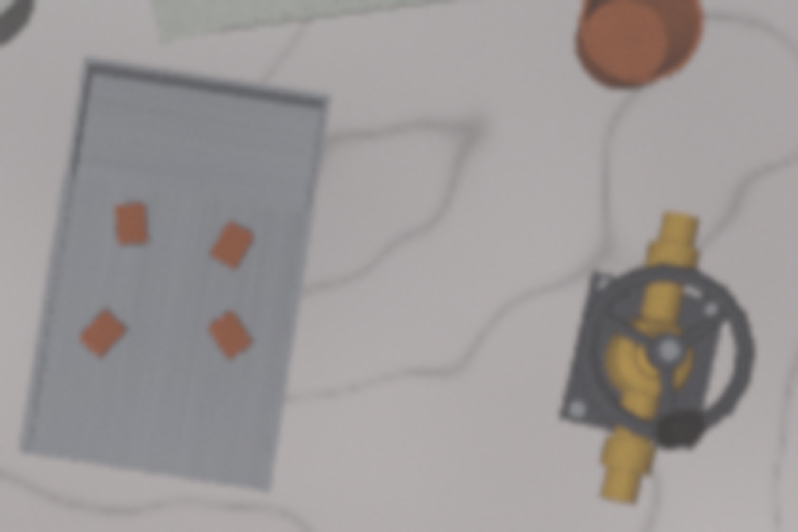

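View pics/cs.png

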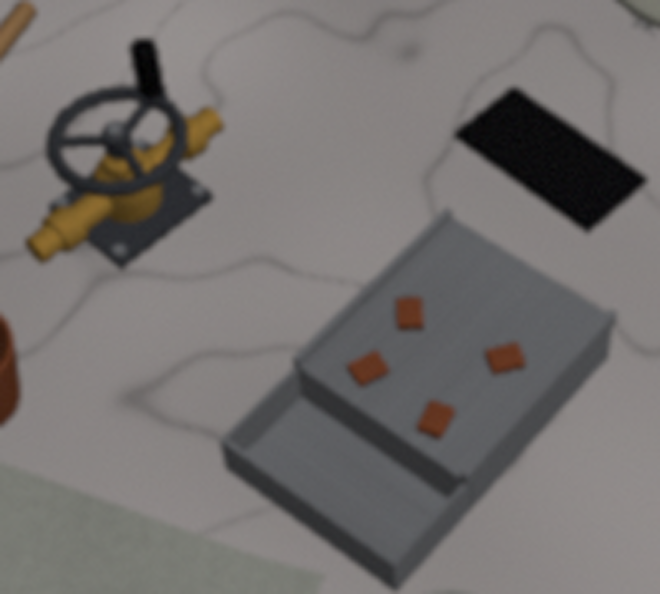

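The crops show the plate corners at (22,452), (270,490), (328,98) and (88,60) in the top crop. The wheel hub is at (668,350) and the handle at (680,428). In the scene crop the hub is at (118,138), and the handle runs from its top at (144,45) to its foot at (152,97).

```bash
python3 - <<'E'
from h import *
np.set_printoptions(precision=4,suppress=True)
T=lambda u,v:(270+(u+.5)/3.8-.5,160+(v+.5)/3.8-.5)
S=lambda u,v:(180+(u+.5)/3.3-.5,150+(v+.5)/3.3-.5)
A,B,D,E=[onz("top",T(*p),z)[:2] for p,z in(((22,452),.053),((270,490),.053),((328,98),.045),((88,60),.045))]
print("near L,R far R,L",A,B,D,E,"width",np.linalg.norm(A-B),"len",np.linalg.norm(A-E),np.linalg.norm(B-D))
d=(D+E-A-B)/2;n=B-A;print("plate centre",(A+B+D+E)/4,"yaw",np.degrees(np.arctan2(d[1],d[0])),np.degrees(np.arctan2(n[0],-n[1])))
# scene corners near left (614,318)?, near right (448,212)
for p in((614,318),(448,212)):print("scene corner",onz("scene",S(*p),.053)[:2])
print("hub",tri(ray("top",T(668,350)),ray("scene",S(118,138))),onz("top",T(669,350),.08),onz("scene",S(117.5,140.5),.08))
print("handle top",tri(ray("top",T(680,432)),ray("scene",S(144,45))),onz("top",T(680,432),.139),onz("scene",S(144,46),.139),"foot",onz("scene",S(152,97),.089))
t=cv2.imread("pics/top0.png").max(2)
m=np.zeros(t.shape,bool);m[250:310,170:260]=t[250:310,170:260]<105
m=cv2.morphologyEx(m.astype(np.uint8),cv2.MORPH_CLOSE,np.ones((25,25)))
for r in rects(m,200):print("mat",r,onz("top",r[0],.004),[onz("top",p,.004)[:2] for p in cv2.boxPoints(r)])
c=onz("top",(207.6,276.4),.067);print(c)
E
```

```text
near L,R far R,L [0.4464 0.119 ] [ 0.4247 -0.0384] [ 0.6775 -0.073 ] [0.7002 0.0822] width 0.15887567819959833 len 0.2564345045995245 0.2551986633145632
plate centre [0.5622 0.0224] yaw -8.016905401474823 -7.862775974517815
scene corner [0.4515 0.1209]
scene corner [ 0.4267 -0.0359]
hub (array([ 0.5141, -0.2833,  0.0835]), np.float64(0.0019167447015893356)) [ 0.515  -0.2854  0.08  ] [ 0.5138 -0.2834  0.08  ]
handle top (array([ 0.4625, -0.2822,  0.1406]), np.float64(0.005043628453663654)) [ 0.4612 -0.2803  0.139 ] [ 0.4632 -0.2851  0.139 ] foot [ 0.4691 -0.2813  0.089 ]
mat ((214.0, 279.0), (38.0, 62.0), 90.0) [0.4448 0.2755 0.004 ] [array([0.491 , 0.3542]), array([0.4932, 0.1995]), array([0.3988, 0.1972]), array([0.3966, 0.3511])]
[0.4488 0.2799 0.067 ]
```

Plate centre is about (0.562, 0.022) at yaw -8°. Its measured size is 159 x 256 mm against 162 x 260 in the text. The handle top triangulates to 0.141 m, which matches the text. I'm moving above the scraper.

>>> send_rows:
  linear:
    - [-0.046,-0.0176,0]
    - [-0.046,-0.0176,0]
    - [-0.046,-0.0176,0]
    - [-0.046,-0.0176,0]
    - [-0.046,-0.0176,0]
    - [-0.046,-0.0176,0]
    - [0,0,0]
    - [0,0,0]
  twist:
    - [0,0,0]
    - [0,0,0]
    - [0,0,0]
    - [0,0,0]
    - [0,0,0]
    - [0,0,0]
    - [0,0,1.0]
    - [0,0,1.0]
  gripper: [60,60,60,60,60,60,60,60]

```text
time: 1.1
ee_pos: [0.4438, 0.2767, 0.2063]
tcp_rot: [-179.9, -0.0, 133.5]
wrist_force: [-0.1, 0.7, -0.4]
opening: 0.0513
grasp_force: 0.0
```

>>> send_rows:
  linear:
    - [0,0,0]
    - [0,0,0]
    - [0,0,0]
    - [0,0,0]
    - [0,0,0]
    - [0,0,0]
  twist:
    - [0,0,1.0]
    - [0,0,1.0]
    - [0,0,1.0]
    - [0,0,1.0]
    - [0,0,0.39]
    - [0,0,0]
  gripper: [60,60,60,60,60,60]

```text
time: 1.85
ee_pos: [0.4433, 0.2775, 0.2065]
tcp_rot: [-180.0, 0.0, 90.0]
wrist_force: [0.2, 0.4, 0.2]
opening: 0.0515
grasp_force: 0.0
```

```bash
python3 - <<'E'
from h import *
np.set_printoptions(precision=4,suppress=True)
o=bot.get_obs();im=camera("wrist")[:,:,::-1].copy();cv2.imwrite("pics/w1.png",im);np.save("w1.npy",np.r_[o['ee_pos'],o['tcp_rot']])
print(o['time'],o['ee_pos'],o['tcp_rot'],o['q'],o['opening'])
E
```

```text
1.85 [0.4433 0.2775 0.2065] [-179.9694    0.0205   90.017 ] [ 32.0416   1.2907   6.1883  94.9344  -0.0012 122.0245] 0.05151734720922889
```

View pics/w1.png

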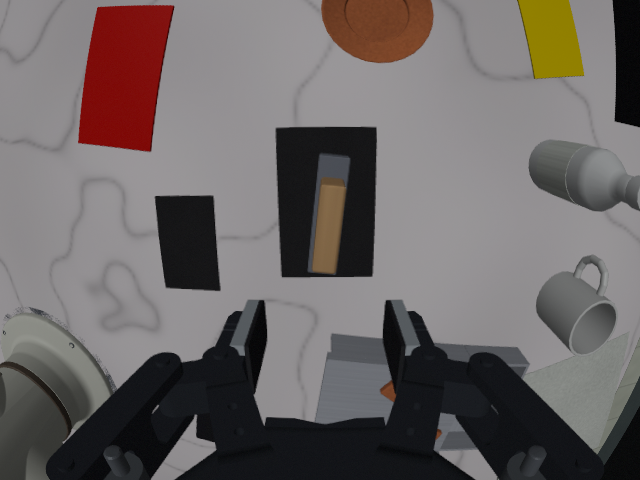

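The wrist view shows the mat with corners at about (277,128), (376,128), (373,276) and (282,276). The rib is at about (328,228), turned a few degrees, and the foot end is at (334,158).

```bash
python3 - <<'E'
from h import *
np.set_printoptions(precision=4,suppress=True)
im=cv2.imread("pics/w1.png");v=np.load("w1.npy");o=dict(ee_pos=v[:3],tcp_rot=v[3:])
h=cv2.cvtColor(im,cv2.COLOR_BGR2HSV).astype(int)
roi=np.zeros(im.shape[:2],bool);roi[110:290,260:400]=1
def rep(n,m,z):
    r=max(rects(m,200),key=lambda r:r[1][0]*r[1][1]);P=np.array([onz("wrist",p,z,o)[:2] for p in cv2.boxPoints(r)])
    e=[P[1]-P[0],P[2]-P[1]];L=[np.linalg.norm(x) for x in e];l=e[int(np.argmax(L))]
    print(n,r,"c",P.mean(0),"size",L,"long axis deg",np.degrees(np.arctan2(l[1],l[0]))%180)
    return r
wd=roi&(h[...,1]>70)&(h[...,0]<25)&(h[...,2]>60)
top=wd&(h[...,2]>130)
r=rep("wood all",wd,.071);rep("wood top",top,.071)
mat=cv2.morphologyEx((roi&((h[...,2]<75)|wd)).astype(np.uint8),cv2.MORPH_CLOSE,np.ones((41,41)))
c=max(cv2.findContours(mat,0,2)[0],key=cv2.contourArea);q=cv2.approxPolyDP(c,6,True)[:,0]
P=np.array([onz("wrist",p,.004,o)[:2] for p in q.astype(float)]);print("mat",q,P,P.mean(0),np.linalg.norm(np.diff(np.r_[P,P[:1]],axis=0),axis=1))
# heights: foot end corner etc
W=h[...,2][wd];print(np.percentile(W,[5,25,50,75,95]))
t=cv2.cvtColor(cv2.imread("pics/top0.png"),cv2.COLOR_BGR2HSV).astype(int)
m=np.zeros(t.shape[:2],bool);m[260:300,180:250]=1
m&=(t[...,0]<25)&(t[...,1]>70)&(t[...,2]>90);rt=max(rects(m,15),key=lambda r:r[1][0]*r[1][1]);print("top",rt)
print("tri",tri(ray("top",rt[0]),ray("wrist",r[0],o)))
E
```

```text
wood all ((328.3167419433594, 225.38687133789062), (26.051738739013672, 95.7536849975586), 6.911227226257324) c [0.4461 0.269 ] size [np.float64(0.08513756828603813), np.float64(0.021429506274906973)] long axis deg 82.95012856153421Traceback (most recent call last):
  File "<stdin>", line 13, in <module>
  File "<stdin>", line 7, in rep
ValueError: max() iterable argument is empty
```

```bash
python3 - <<'E'
from h import *
np.set_printoptions(precision=4,suppress=True)
im=cv2.imread("pics/w1.png");v=np.load("w1.npy");o=dict(ee_pos=v[:3],tcp_rot=v[3:])
h=cv2.cvtColor(im,cv2.COLOR_BGR2HSV).astype(int)
roi=np.zeros(im.shape[:2],bool);roi[110:290,260:400]=1
wd=roi&(h[...,1]>70)&(h[...,0]<25)&(h[...,2]>60)
W=h[...,2][wd];print(np.percentile(W,[5,25,50,75,95]))
for r0 in range(172,280,8): 
    x=np.where(wd[r0])[0]
    if len(x): print(r0,x.min(),x.max(),h[r0,x.mean().astype(int),2])
mat=cv2.morphologyEx((roi&((h[...,2]<75)|wd)).astype(np.uint8),cv2.MORPH_CLOSE,np.ones((41,41)))
c=max(cv2.findContours(mat,0,2)[0],key=cv2.contourArea);q=cv2.approxPolyDP(c,6,True)[:,0]
P=np.array([onz("wrist",p,.004,o)[:2] for p in q.astype(float)]);print("mat",q.tolist(),P,P.mean(0),np.linalg.norm(np.diff(np.r_[P,P[:1]],axis=0),axis=1))
t=cv2.cvtColor(cv2.imread("pics/top0.png"),cv2.COLOR_BGR2HSV).astype(int)
m=np.zeros(t.shape[:2],bool);m[260:300,180:250]=1
m&=(t[...,0]<25)&(t[...,1]>45)&(t[...,2]>90);rt=max(rects(m,15),key=lambda r:r[1][0]*r[1][1]);print("top",rt)
# rib top face corners: u,v from wrist view
for p in((322,186),(345,187),(335,273),(309,271)):print(onz("wrist",p,.071,o)[:2])
print("tri",tri(ray("top",rt[0]),ray("wrist",(328,229),o)))
E
```

```text
[ 90. 120. 126. 128. 130.]
180 321 342 95
188 320 345 131
196 319 345 129
204 318 344 128
212 318 343 129
220 317 342 129
228 316 341 128
236 315 340 127
244 314 339 127
252 313 338 126
260 313 337 125
268 312 335 124
mat [[276, 128], [282, 276], [370, 276], [375, 128]] [[0.3951 0.3515]
 [0.3964 0.1935]
 [0.4927 0.1936]
 [0.4927 0.3516]] [0.4442 0.2725] [0.158  0.0963 0.158  0.0976]
top ((212.5308074951172, 277.2538757324219), (33.86148452758789, 9.302603721618652), 7.125016689300537)
[0.441  0.3045]
[0.46   0.3037]
[0.4524 0.2266]
[0.4293 0.2285]
tri (array([0.4464, 0.2674, 0.071 ]), np.float64(0.0007934766333172571))
```

Rib centre is (0.4464, 0.267), with its top at 0.071 m as expected and its axis at 83°. Mat centre is (0.4445, 0.2725). Next I descend and grip.

>>> send_rows:
  linear:
    - [-0.0105,0.003,0]
    - [0,0,0.05]
    - [0,0,0.05]
    - [0,0,0.04]
    - [0,0,0.0175]
    - [0,0,0]
    - [0,0,0]
    - [0,0,0]
  twist:
    - [0,0,0.7]
    - [0,0,0]
    - [0,0,0]
    - [0,0,0]
    - [0,0,0]
    - [0,0,0]
    - [0,0,0]
    - [0,0,0]
  gripper: [60,60,60,60,60,60,0,0]
  grip_force: 60

```text
time: 2.9
ee_pos: [0.4473, 0.2675, 0.0509]
tcp_rot: [179.9, -0.1, 83.0]
wrist_force: [0.2, -0.0, -0.5]
opening: 0.0151
grasp_force: 0.0
```

>>> send_rows:
  linear:
    - [0,0,0]
    - [0,0,0]
    - [0,0,0]
  twist:
    - [0,0,0]
    - [0,0,0]
    - [0,0,0]
  gripper: [0,0,0]

```text
time: 3.28
ee_pos: [0.4465, 0.267, 0.0494]
tcp_rot: [180.0, -0.0, 83.0]
wrist_force: [0.5, -0.2, 0.3]
opening: -0.0
grasp_force: 0.0
```

The fingers shut on nothing, so I'll look.

```bash
python3 - <<'E'
from h import *
w=camera("wrist")[:,:,::-1];s=camera("scene")[:,:,::-1]
a=np.hstack([cv2.resize(w,(440,330)),cv2.resize(s[180:320,360:500],(330,330),interpolation=cv2.INTER_CUBIC)]);cv2.imwrite("pics/d1.png",a)
o=bot.get_obs();print(o['ee_pos'],o['tcp_rot'],o['q'],o['opening'])
E
```

```text
[0.44642467 0.26704675 0.04928572] [-1.79998303e+02 -3.49586847e-04  8.29841231e+01] [ 3.08866551e+01  8.02417474e-01 -1.16896171e+01  7.75090895e+01
  1.31821752e-03  1.27902532e+02] -6.340906829503745e-05
```

View pics/d1.png

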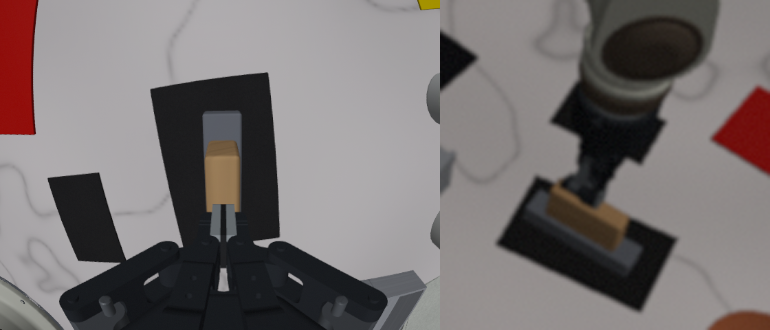

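```bash
python3 - <<'E'
from h import *
np.set_printoptions(precision=4,suppress=True)
o=bot.get_obs();k=640/440
for p in((205,155),(240,155),(239,210),(208,210),(222,205),(222,238)):
    q=(p[0]*k,p[1]*k);print("w",q,onz("wrist",q,.071,o),onz("wrist",q,.035,o))
H=np.array(C['wrist']['hand_eye'])
for z in(.014,0,-.005,-.05):
    p=H[:3,:3].T@(np.array([0,0,z])-H[:3,3]);th=np.arctan2(np.hypot(*p[:2]),p[2]);u=p[:2]/np.hypot(*p[:2])*th*C['wrist']['fx']
    print("tcp px",z,u+[C['wrist']['cx'],C['wrist']['cy']])
for p in((590,215),(548,182),(628,247),(578,200)):
    q=(360+(p[0]-440)/2.357,180+p[1]/2.357);print("s",q,onz("scene",q,.071),onz("scene",q,.035))
E
```

```text
w (298.1818181818182, 225.45454545454547) [0.4405 0.307  0.071 ] [0.4366 0.2969 0.035 ]
w (349.0909090909091, 225.45454545454547) [0.4612 0.3045 0.071 ] [0.4624 0.2937 0.035 ]
w (347.6363636363636, 305.45454545454544) [0.4569 0.2677 0.071 ] [0.457  0.2479 0.035 ]
w (302.54545454545456, 305.45454545454544) [0.437  0.2701 0.071 ] [0.4322 0.251  0.035 ]
w (322.90909090909093, 298.1818181818182) [0.4465 0.2727 0.071 ] [0.444  0.2542 0.035 ]
w (322.90909090909093, 346.1818181818182) [0.4433 0.2471 0.071 ] [0.44   0.2222 0.035 ]
tcp px 0.014 [324.4779 276.7283]
tcp px 0 [324.445  288.1606]
tcp px -0.005 [324.4322 292.6284]
tcp px -0.05 [324.2803 345.18  ]
s (423.6402206194315, 271.21764955451846) [0.4597 0.2744 0.071 ] [0.4353 0.2696 0.035 ]
s (405.8209588459907, 257.21680101824353) [0.4447 0.2222 0.071 ] [0.4199 0.2157 0.035 ]
s (439.7624098430208, 284.7942299533305) [0.475  0.3209 0.071 ] [0.4512 0.3176 0.035 ]
s (418.54900296987694, 264.8536274925753) [0.4494 0.257  0.071 ] [0.4247 0.2516 0.035 ]
```

```bash
python3 - <<'E'
from h import *
w=camera("wrist")[:,:,::-1];s=camera("scene")[:,:,::-1]
a=np.hstack([cv2.resize(w[180:420,240:400],(400,600),interpolation=cv2.INTER_CUBIC),cv2.resize(s[220:310,385:445],(400,600),interpolation=cv2.INTER_CUBIC)]);cv2.imwrite("pics/d2.png",a)
E
```

```text
(no output)
```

View pics/d2.png

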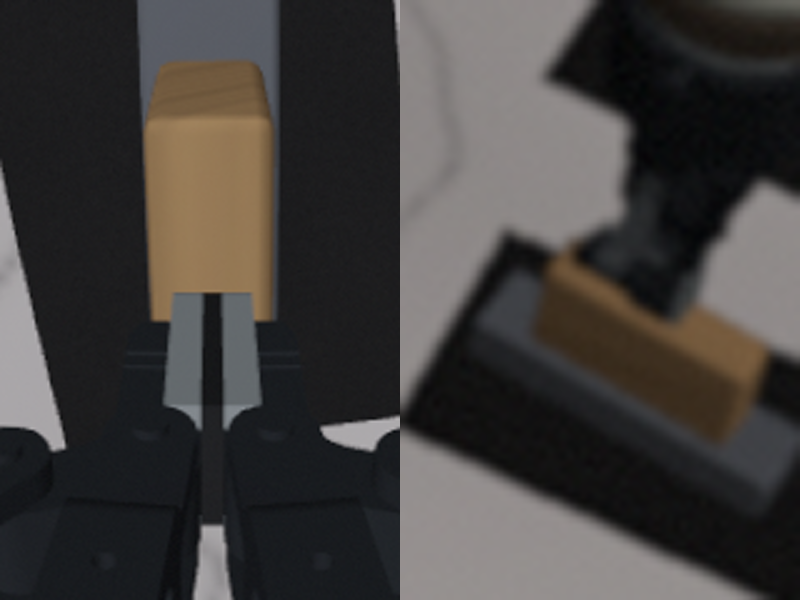

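The closed fingertips appear over the rib's top face rather than beside it. They seem to stand well behind where the text puts them, so I'll measure their height from two views.

```bash
python3 - <<'E'
from h import *
np.set_printoptions(precision=4,suppress=True)
o=bot.get_obs()
q=(385+262/6.667,220+312/6.667);w=(240+212/2.5,180+293/2.5)
for z in(.035,.06,.07,.08,.09,.1):print(z,onz("scene",q,z),onz("wrist",w,z,o))
print(tri(ray("scene",q),ray("wrist",w,o)))
print(o['ee_pos'],o['joint_efforts'],o['wrist_force'],o['torque'])
E
```

```text
0.035 [0.4229 0.2658 0.035 ] [0.4451 0.2546 0.035 ]
0.06 [0.4401 0.2692 0.06  ] [0.4466 0.2674 0.06  ]
0.07 [0.4469 0.2706 0.07  ] [0.4473 0.2726 0.07  ]
0.08 [0.4538 0.272  0.08  ] [0.4479 0.2777 0.08  ]
0.09 [0.4607 0.2733 0.09  ] [0.4485 0.2828 0.09  ]
0.1 [0.4675 0.2747 0.1   ] [0.4492 0.288  0.1   ]
(array([0.4468, 0.2711, 0.0688]), np.float64(0.0017053851474007544))
[0.4464 0.267  0.0492] [  0.0002 -47.4792  46.5756   0.003    0.0003  -0.0002] [ 0.177   0.6267 -0.3801] [ 0.0711  0.0235 -0.015 ]
```

>>> send_rows:
  linear:
    - [0,0,0]
    - [0,0,0]
    - [0,0,0.01]
    - [0,0,0.01]
    - [0,0,0.005]
    - [0,0,0.005]
    - [0,0,0]
  twist:
    - [0,0,0]
    - [0,0,0]
    - [0,0,0]
    - [0,0,0]
    - [0,0,0]
    - [0,0,0]
    - [0,0,0]
  gripper: [60,60,60,60,60,60,60]

```text
time: 4.35
ee_pos: [0.4462, 0.2669, 0.0189]
tcp_rot: [-180.0, 0.0, 83.0]
wrist_force: [-0.3, 0.2, 0.8]
opening: 0.0511
grasp_force: 0.0
```

>>> send_rows:
  linear:
    - [0,0,0]
    - [0,0,0]
    - [0,0,0]
    - [0,0,0]
  twist:
    - [0,0,0]
    - [0,0,0]
    - [0,0,0]
    - [0,0,0]
  gripper: [0,0,0,0]

```text
time: 4.85
ee_pos: [0.4467, 0.2672, 0.0198]
tcp_rot: [180.0, -0.0, 83.0]
wrist_force: [-0.4, -0.1, 5.2]
opening: 0.0207
grasp_force: 59.8
```

```bash
python3 - <<'E'
from h import *
w=camera("wrist")[:,:,::-1];s=camera("scene")[:,:,::-1]
a=np.hstack([cv2.resize(w[180:420,240:400],(400,600),interpolation=cv2.INTER_CUBIC),cv2.resize(s[220:310,385:445],(400,600),interpolation=cv2.INTER_CUBIC)]);cv2.imwrite("pics/d3.png",a)
o=bot.get_obs();print({k:np.round(v,4) for k,v in o.items()})
E
```

```text
{'time': np.float64(4.95), 'q': array([ 3.088690e+01,  1.510900e+00, -1.427140e+01,  7.416450e+01,
       -1.000000e-04,  1.279012e+02]), 'qd': array([-0.0053, -0.0244,  0.0383, -0.0133,  0.1051, -0.1165]), 'joint_efforts': array([-1.98400e-01, -4.49217e+01,  4.34271e+01, -1.05600e-01,
       -3.92000e-02,  1.17000e-02]), 'ee_pos': array([0.4467, 0.2672, 0.0198]), 'tcp_rot': array([ 1.79958e+02, -3.26000e-02,  8.29857e+01]), 'wrist_force': array([-0.2056, -0.8136,  6.4825]), 'torque': array([-0.0219, -0.0091,  0.0898]), 'grasp_force': np.float64(59.9556), 'opening': np.float64(0.0212)}
```

View pics/d3.png

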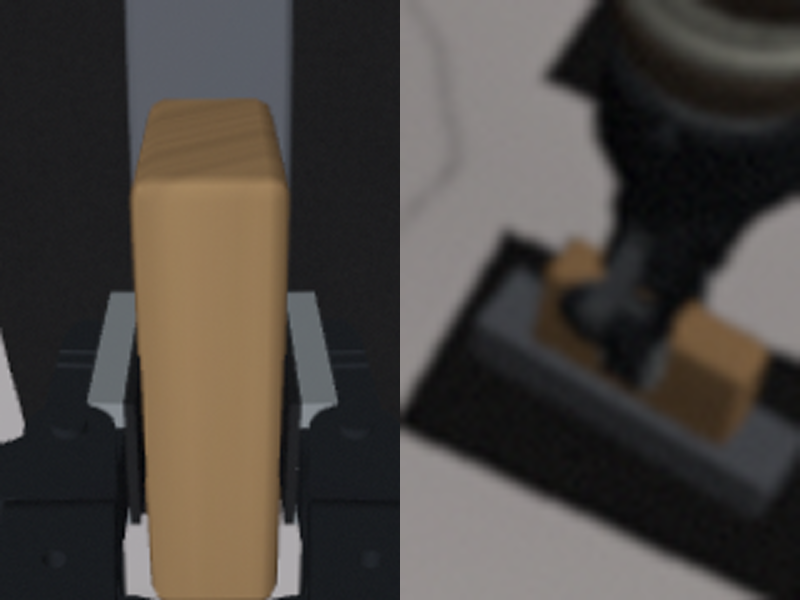

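The scraper is gripped now: opening 21 mm, 60 N, rib between the pads at about (210,400). The underside is about 15.8 mm below the TCP, so the fingertips really stand about 20 mm behind it. I'll lift and carry it to the near end of the plate.

>>> send_rows:
  linear:
    - [0,0,-0.05]
    - [0,0,-0.05]
    - [-0.0452,0.0066,0]
    - [-0.0452,0.0066,0]
    - [-0.0452,0.0066,0]
    - [-0.0452,0.0066,0]
    - [-0.0452,0.0066,0]
    - [0,0,0]
  twist:
    - [0,0,0]
    - [0,0,0]
    - [0,0,0]
    - [0,0,0]
    - [0,0,0]
    - [0,0,0]
    - [0,0,0.1]
    - [0,0,0]
  gripper: [0,0,0,0,0,0,0,0]

```text
time: 5.95
ee_pos: [0.4512, 0.0363, 0.1188]
tcp_rot: [-180.0, 0.0, 81.8]
wrist_force: [-0.7, 0.1, -1.2]
opening: 0.0213
grasp_force: 59.4
```

>>> send_rows:
  linear:
    - [0,0,0]
    - [0,0,0]
  twist:
    - [0,0,0]
    - [0,0,0]
  gripper: [0,0]

```text
time: 6.2
ee_pos: [0.4515, 0.0396, 0.1191]
tcp_rot: [-180.0, -0.0, 82.1]
wrist_force: [-0.5, -0.0, -2.2]
opening: 0.0207
grasp_force: 59.4
```

```bash
python3 - <<'E'
from h import *
o=bot.get_obs();w=camera("wrist")[:,:,::-1];s=camera("scene")[:,:,::-1]
np.save("w2.npy",np.r_[o['ee_pos'],o['tcp_rot']]);cv2.imwrite("pics/w2.png",w)
a=np.hstack([w[:,100:540],cv2.resize(s[170:330,240:360],(360,480),interpolation=cv2.INTER_CUBIC)]);cv2.imwrite("pics/d4.png",a)
print({k:np.round(v,4) for k,v in o.items()})
E
```

```text
{'time': np.float64(6.2), 'q': array([ 5.000900e+00, -9.125400e+00, -1.331840e+01,  8.583440e+01,
        9.600000e-03,  1.029404e+02]), 'qd': array([ 0.2114,  0.0336,  0.0457,  0.0055, -0.0473, -0.1928]), 'joint_efforts': array([-5.73200e-01, -3.77515e+01,  4.78034e+01,  1.30000e-02,
       -1.54000e-02,  7.20000e-03]), 'ee_pos': array([0.4515, 0.0396, 0.1191]), 'tcp_rot': array([-1.799711e+02, -3.200000e-03,  8.206050e+01]), 'wrist_force': array([-0.5055, -0.0125, -2.1596]), 'torque': array([-0.0491,  0.0354,  0.0221]), 'grasp_force': np.float64(59.3654), 'opening': np.float64(0.0207)}
```

View pics/d4.png

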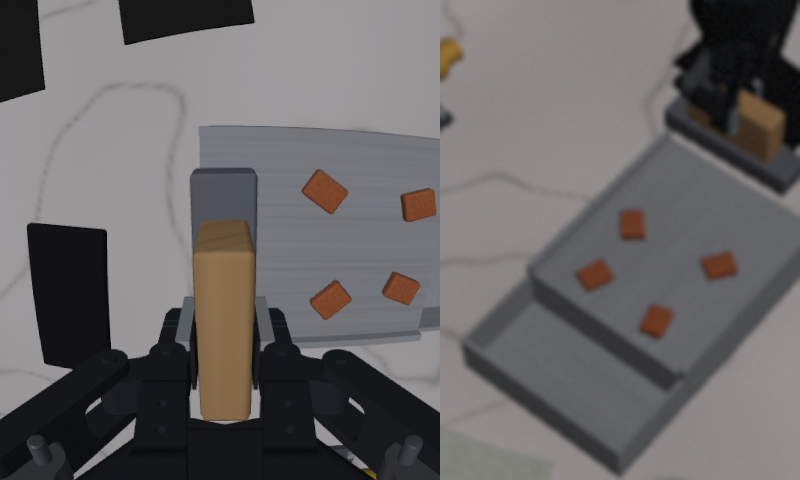

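The scraper is over the near end of the plate. The plate's near-left corner is at wrist pixel (300,127) and its right lip is near row 340. All four chips are ahead of the scraper.

```bash
python3 - <<'E'
from h import *
np.set_printoptions(precision=4,suppress=True)
v=np.load("w2.npy");o=dict(ee_pos=v[:3],tcp_rot=v[3:])
c=np.array([.563,.0232]);d=np.array([.9903,-.1392]);n=np.array([.1392,.9903])
f=lambda p:(p,[(p-c)@d,(p-c)@n])
for nm,p,z in(("nearL",(300,127),.053),("Llip far",(530,138),.053),("Rlip outer",(390,345),.053),("Rlip outer",(515,338),.053),("chip",(425,191),.054),("chip",(430,300),.054),("chip",(501,288),.054),("chip",(518,205),.054),("foot L",(291,177),.125),("foot R",(356,177),.125)):
    print(nm,*f(onz("wrist",p,z,o)[:2]))
print("tcp",f(o['ee_pos'][:2]))
E
```

```text
nearL [0.4471 0.1181] [np.float64(-0.1280339579614297), np.float64(0.07783311344223617)]
Llip far [0.6023 0.0968] [np.float64(0.028662235061895254), np.float64(0.0783159687100198)]
Rlip outer [ 0.4897 -0.0478] [np.float64(-0.06270989205491868), np.float64(-0.08047188117194419)]
Rlip outer [ 0.5965 -0.0638] [np.float64(0.04529725141430231), np.float64(-0.08144108519224082)]
chip [0.5213 0.0675] [np.float64(-0.047410687300870086), np.float64(0.038034723324017486)]
chip [ 0.5213 -0.0128] [np.float64(-0.036265225836181816), np.float64(-0.04143696900850141)]
chip [ 0.5784 -0.0129] [np.float64(0.02032549327496891), np.float64(-0.033619270637030386)]
chip [0.5905 0.0502] [np.float64(0.02344697325908356), np.float64(0.030542664041988313)]
foot L [0.4448 0.0976] [np.float64(-0.12742418499511945), np.float64(0.05721907642857844)]
foot R [0.473  0.0936] [np.float64(-0.09888737085185409), np.float64(0.05724032621530259)]
tcp (array([0.4515, 0.0396]), [np.float64(-0.1127180054305169), np.float64(0.0006756783663257193)])
```

>>> send_rows:
  linear:
    - [0,0,0.03]
    - [0,0,0.02]
    - [0,0,0.0065]
    - [0,0,0]
    - [0,0,0]
  twist:
    - [0,0,0]
    - [0,0,0]
    - [0,0,0]
    - [0,0,0]
    - [0,0,0]
  gripper: [0,0,0,0,0]

```text
time: 6.92
ee_pos: [0.4521, 0.0389, 0.0637]
tcp_rot: [179.9, -0.0, 82.0]
wrist_force: [-0.6, 0.1, -0.7]
opening: 0.0211
grasp_force: 59.3
```

>>> send_rows:
  linear:
    - [0,0.005,0]
    - [0,0.005,0]
  twist:
    - [0,0,0]
    - [0,0,0]
  gripper: [0,0]

```text
time: 7.18
ee_pos: [0.4622, 0.0373, 0.0632]
tcp_rot: [179.9, -0.0, 82.0]
wrist_force: [-0.2, -1.0, -1.7]
opening: 0.0211
grasp_force: 59.3
```

>>> send_rows:
  linear:
    - [0,0.015,0.0007]
    - [0,0.017,0]
    - [0,0.017,0]
    - [0,0.017,0]
    - [0,0.017,0]
    - [0,0.017,0]
    - [0,0.017,0]
    - [0,0.015,0]
  twist:
    - [0,0,0]
    - [0,0,0]
    - [0,0,0]
    - [0,0,0]
    - [0,0,0]
    - [0,0,0]
    - [0,0,0]
    - [0,0,0]
  gripper: [0,0,0,0,0,0,0,0]

```text
time: 8.18
ee_pos: [0.5935, 0.0186, 0.0615]
tcp_rot: [-180.0, 0.0, 82.0]
wrist_force: [-0.1, 0.6, -1.7]
opening: 0.0207
grasp_force: 59.3
```

>>> send_rows:
  linear:
    - [0,0.012,0]
    - [0,0.012,0]
    - [0,0.012,0]
    - [0,0,0]
    - [0,0,0]
  twist:
    - [0,0,0]
    - [0,0,0]
    - [0,0,0]
    - [0,0,0]
    - [0,0,0]
  gripper: [0,0,0,0,0]

```text
time: 8.8
ee_pos: [0.6276, 0.0139, 0.062]
tcp_rot: [-180.0, 0.0, 82.0]
wrist_force: [0.1, -0.1, -2.4]
opening: 0.021
grasp_force: 59.3
```

>>> send_rows:
  linear:
    - [0,0,-0.02]
    - [0,0,-0.04]
    - [0,-0.04,0]
    - [0,0,0]
  twist:
    - [0,0,0]
    - [0,0,0]
    - [0,0,0]
    - [0,0,0]
  gripper: [0,0,0,0]

```text
time: 9.3
ee_pos: [0.5863, 0.0198, 0.1228]
tcp_rot: [-180.0, -0.0, 82.0]
wrist_force: [0.4, -0.7, -1.8]
opening: 0.0209
grasp_force: 59.7
```

```bash
python3 - <<'E'
from h import *
o=bot.get_obs();s=camera("scene")[:,:,::-1];w=camera("wrist")[:,:,::-1]
for n,im,b in(("scene",s,(230,200,400,340)),("wrist",w,(300,60,640,480))):
    x0,y0,x1,y1=b;h=cv2.cvtColor(np.ascontiguousarray(im[y0:y1,x0:x1]),cv2.COLOR_BGR2HSV).astype(int)
    m=(h[...,0]<14)&(h[...,1]>120)&(h[...,2]>50)
    for r in rects(m,15):
        p=np.add(r[0],(x0,y0));print(n,p.round(1),np.round(r[1],1),[onz(n,p,z,o)[:2].round(3) for z in(.054,.013)])
print(o['ee_pos'],o['wrist_force'],o['opening'])
a=np.hstack([w[:,140:],cv2.resize(s[200:340,250:370],(300,480),interpolation=cv2.INTER_CUBIC)]);cv2.imwrite("pics/d5.png",a)
E
```

```text
scene [299.8 308.3] [7.1 9.2] [array([0.681, 0.073]), array([0.662, 0.06 ])]
scene [297.9 294.1] [10.   4.1] [array([0.651, 0.05 ]), array([0.631, 0.036])]
scene [282.2 288. ] [19.9  7. ] [array([0.656, 0.01 ]), array([ 0.636, -0.005])]
wrist [459.7 464.4] [42.2  7.6] [array([ 0.695, -0.249]), array([ 0.711, -0.309])]
wrist [379.5 264.5] [35. 13.] [array([ 0.622, -0.001]), array([ 0.626, -0.018])]
wrist [398.8 236.3] [24.1 31.6] [array([0.637, 0.018]), array([0.644, 0.003])]
wrist [380.7 200. ] [13.7 36.2] [array([0.627, 0.044]), array([0.632, 0.035])]
wrist [411.  166.5] [25. 32.] [array([0.649, 0.064]), array([0.658, 0.058])]
[0.58628607 0.01978797 0.1228436 ] [ 0.35392919 -0.65925046 -1.80612579] 0.020931867628783844
```

All four chips lie in the trough, at plate x of about 67 to 89 mm, and the wrist and scene views agree. Now the scraper goes back to its mat.

>>> send_rows:
  linear:
    - [0.0387,-0.0293,0]
    - [0.0387,-0.0293,0]
    - [0.0387,-0.0293,0]
    - [0.0387,-0.0293,0]
    - [0.0387,-0.0293,0]
    - [0.0387,-0.0293,0]
    - [0,0,0]
    - [0,0,0]
  twist:
    - [0,0,0]
    - [0,0,0]
    - [0,0,0]
    - [0,0,0]
    - [0,0,0]
    - [0,0,0]
    - [0,0,-0.8]
    - [0,0,0]
  gripper: [0,0,0,0,0,0,0,0]

```text
time: 10.4
ee_pos: [0.4466, 0.2745, 0.1219]
tcp_rot: [180.0, 0.0, 90.0]
wrist_force: [-0.3, -0.5, -1.6]
opening: 0.0208
grasp_force: 59.7
```

>>> send_rows:
  linear:
    - [0,0,0.04]
    - [0,0,0.04]
    - [0,0,0.015]
    - [0,0,0.005]
    - [0,0,0]
    - [0,0,0]
  twist:
    - [0,0,0]
    - [0,0,0]
    - [0,0,0]
    - [0,0,0]
    - [0,0,0]
    - [0,0,0]
  gripper: [0,0,0,0,0,0]

```text
time: 11.15
ee_pos: [0.4473, 0.2743, 0.0235]
tcp_rot: [179.9, -0.1, 90.0]
wrist_force: [0.9, 0.6, -2.1]
opening: 0.0212
grasp_force: 59.7
```

>>> send_rows:
  linear:
    - [0,-0.002,0.0015]
    - [0,0,0.0015]
    - [0,0,0.0005]
    - [0,0,0]
    - [0,0,0]
  twist:
    - [0,0,0]
    - [0,0,0]
    - [0,0,0]
    - [0,0,0]
    - [0,0,0]
  gripper: [0,0,0,0,0]

```text
time: 11.78
ee_pos: [0.4446, 0.2741, 0.0198]
tcp_rot: [180.0, -0.0, 90.0]
wrist_force: [-3.7, -1.5, 7.8]
opening: 0.0208
grasp_force: 61.2
```

>>> send_rows:
  linear:
    - [0,0,0]
    - [0,0,0]
    - [0,0,0]
    - [0,0,-0.03]
    - [0,0,-0.05]
    - [0,0,-0.06]
    - [0,0,-0.05]
    - [0,0,0]
  twist:
    - [0,0,0]
    - [0,0,0]
    - [0,0,0]
    - [0,0,0]
    - [0,0,0]
    - [0,0,0]
    - [0,0,0]
    - [0,0,0]
  gripper: [50,50,50,50,50,50,50,50]

```text
time: 12.78
ee_pos: [0.4459, 0.2747, 0.2129]
tcp_rot: [179.7, -0.2, 90.0]
wrist_force: [0.5, 0.1, -0.7]
opening: 0.0427
grasp_force: 0.0
```

```bash
python3 - <<'E'
from h import *
np.set_printoptions(precision=4,suppress=True)
o=bot.get_obs();im=camera("wrist")[:,:,::-1].copy();cv2.imwrite("pics/w3.png",im)
print(o['ee_pos'],o['tcp_rot'],o['q'])
h=cv2.cvtColor(im,cv2.COLOR_BGR2HSV).astype(int)
roi=np.zeros(im.shape[:2],bool);roi[110:300,240:420]=1
wd=roi&(h[...,1]>70)&(h[...,0]<25)&(h[...,2]>60)
top=wd&(h[...,2]>110)
r=max(rects(top,200),key=lambda r:r[1][0]*r[1][1]);P=np.array([onz("wrist",p,.071,o)[:2] for p in cv2.boxPoints(r)]);print(r,P,P.mean(0))
mat=cv2.morphologyEx((roi&((h[...,2]<75)|wd)).astype(np.uint8),cv2.MORPH_CLOSE,np.ones((51,51)))
c=max(cv2.findContours(mat,0,2)[0],key=cv2.contourArea);q=cv2.approxPolyDP(c,6,True)[:,0]
P=np.array([onz("wrist",p,.004,o)[:2] for p in q.astype(float)]);print("mat",q.tolist(),P,P.mean(0))
E
```

```text
[0.4459 0.2747 0.2129] [179.675   -0.2004  89.9842] [ 31.6395   1.0794   6.6871  95.2258  -0.     121.6559]
((321.5, 216.0), (86.0, 23.0), 90.0) [[0.4343 0.3123]
 [0.4536 0.3123]
 [0.454  0.2353]
 [0.4335 0.2353]] [0.4439 0.2738]
mat [[274, 126], [277, 272], [368, 272], [371, 126]] [[0.3962 0.3516]
 [0.3941 0.1938]
 [0.4949 0.1936]
 [0.4935 0.3514]] [0.4447 0.2726]
```

The scraper stands at (0.4439, 0.2738) and the mat centre is (0.4447, 0.2726), so it is in the middle. On to the wheel handle.

>>> send_rows:
  linear:
    - [-0.0557,0.0017,0]
    - [-0.0557,0.0017,0]
    - [-0.0557,0.0017,0]
    - [-0.0557,0.0017,0]
    - [-0.0557,0.0017,0]
    - [-0.0557,0.0017,0]
    - [-0.0557,0.0017,0]
    - [-0.0557,0.0017,0]
  twist:
    - [0,0,0]
    - [0,0,0]
    - [0,0,0]
    - [0,0,0]
    - [0,0,0]
    - [0,0,0]
    - [0,0,0]
    - [0,0,0]
  gripper: [60,60,60,60,60,60,60,60]

```text
time: 13.82
ee_pos: [0.4573, -0.1734, 0.207]
tcp_rot: [-179.9, -0.0, 90.0]
wrist_force: [1.4, 0.3, -1.0]
opening: 0.0513
grasp_force: 0.0
```

>>> send_rows:
  linear:
    - [-0.0557,0.0017,0]
    - [-0.0557,0.0017,0]
    - [0,0,0]
    - [0,0,0]
  twist:
    - [0,0,0]
    - [0,0,0]
    - [0,0,0]
    - [0,0,0]
  gripper: [60,60,60,60]

```text
time: 14.32
ee_pos: [0.4609, -0.2828, 0.2072]
tcp_rot: [-179.9, -0.1, 89.9]
wrist_force: [0.1, 0.4, -0.4]
opening: 0.0513
grasp_force: 0.0
```

```bash
python3 - <<'E'
from h import *
o=bot.get_obs();im=camera("wrist")[:,:,::-1].copy();cv2.imwrite("pics/w4.png",im);np.save("w4.npy",np.r_[o['ee_pos'],o['tcp_rot']])
print(o['ee_pos'],o['tcp_rot'],o['q'])
E
```

```text
[ 0.46090043 -0.28275566  0.20723914] [-1.79891455e+02 -8.25272970e-02  8.99452543e+01] [-3.15363437e+01  3.85297007e+00  8.93198887e+00  9.52146850e+01
  1.36947141e-02  5.85183077e+01]
```

View pics/w4.png

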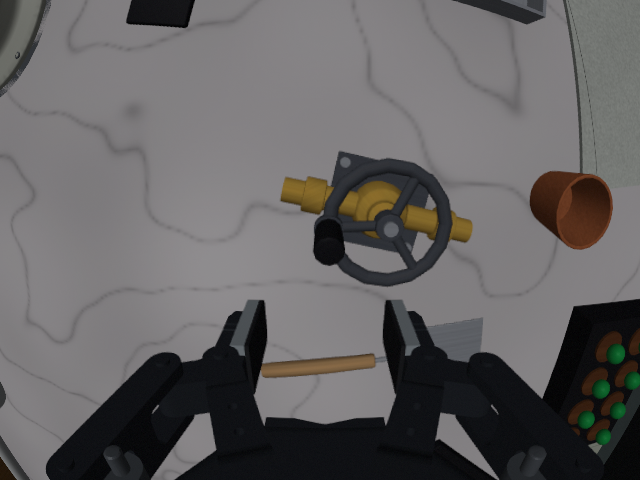

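The wrist view shows the rim centred at about (389,222), spanning columns 328–451 and rows 158–286. The handle top is at about (329,248) and its foot at about (325,222).

```bash
python3 - <<'E'
from h import *
np.set_printoptions(precision=4,suppress=True)
v=np.load("w4.npy");o=dict(ee_pos=v[:3],tcp_rot=v[3:])
for n,p,z in(("rim L",(328,222),.08),("rim R",(451,222),.08),("rim T",(389,158),.086),("rim B",(389,286),.086),("c",(389.5,221.5),.08),("handle",(329,247),.139)):print(n,onz("wrist",p,z,o))
T=lambda u,v:(270+(u+.5)/3.8-.5,160+(v+.5)/3.8-.5)
print(tri(ray("wrist",(389.5,221.5),o),ray("top",T(669,350))),tri(ray("wrist",(329,247),o),ray("top",T(680,432))))
E
```

```text
rim L [ 0.4633 -0.2841  0.08  ]
rim R [ 0.5687 -0.2835  0.08  ]
rim T [ 0.511  -0.2301  0.086 ]
rim B [ 0.5164 -0.3398  0.086 ]
c [ 0.5145 -0.2835  0.08  ]
handle [ 0.4636 -0.2851  0.139 ]
(array([ 0.5163, -0.2873,  0.068 ]), np.float64(0.0011328967274650333)) (array([ 0.4617, -0.2757,  0.1643]), np.float64(0.0034544615037204913))
```

>>> send_rows:
  linear:
    - [-0.0015,0.003,0.03]
    - [0,0,0.04]
    - [0,0,0.04]
    - [0,0,0.019]
    - [0,0,0]
    - [0,0,0]
    - [0,0,0]
    - [0,0,0]
  twist:
    - [0,0,0]
    - [0,0,0]
    - [0,0,0]
    - [0,0,0]
    - [0,0,0]
    - [0,0,0]
    - [0,0,0]
    - [0,0,0]
  gripper: [60,60,60,60,60,0,0,0]
  grip_force: 60

```text
time: 15.38
ee_pos: [0.4639, -0.285, 0.0818]
tcp_rot: [-180.0, 0.1, 90.0]
wrist_force: [-9.0, 1.5, 9.2]
opening: 0.0203
grasp_force: 58.5
```

>>> send_rows:
  linear:
    - [0,0,0]
    - [0,0,0]
  twist:
    - [0,0,0]
    - [0,0,0]
  gripper: [0,0]

```text
time: 15.62
ee_pos: [0.4638, -0.285, 0.0818]
tcp_rot: [-180.0, 0.1, 89.9]
wrist_force: [-8.8, 2.3, 9.3]
opening: 0.0205
grasp_force: 58.5
```

The handle is gripped at an opening of 20.5 mm. I'll ease up 3 mm and start turning clockwise, which takes the handle from the -x side toward +y.

>>> send_rows:
  linear:
    - [0,0,-0.003]
    - [0.0129,0.0017,0]
    - [0.0121,0.005,0]
    - [0.0104,0.0079,0]
    - [0.0079,0.0104,0]
    - [0.005,0.0121,0]
    - [0,0,0]
  twist:
    - [0,0,0]
    - [0,0,0]
    - [0,0,0]
    - [0,0,0]
    - [0,0,0]
    - [0,0,0]
    - [0,0,0]
  gripper: [0,0,0,0,0,0,0]

```text
time: 16.5
ee_pos: [0.5019, -0.2344, 0.0821]
tcp_rot: [-180.0, -0.2, 90.1]
wrist_force: [1.1, 8.1, -8.3]
opening: 0.0208
grasp_force: 61.1
```

>>> send_rows:
  linear:
    - [0.0013,0.0064,0.0015]
    - [0.0004,0.0065,0]
    - [-0.0004,0.0065,0]
    - [-0.0013,0.0064,0]
    - [-0.0021,0.0062,0]
    - [-0.0029,0.0059,0]
  twist:
    - [0,0,0]
    - [0,0,0]
    - [0,0,0]
    - [0,0,0]
    - [0,0,0]
    - [0,0,0]
  gripper: [0,0,0,0,0,0]

```text
time: 17.25
ee_pos: [0.5401, -0.2405, 0.0819]
tcp_rot: [179.9, -0.1, 90.0]
wrist_force: [-1.6, 3.6, -1.0]
opening: 0.0203
grasp_force: 61.8
```

>>> send_rows:
  linear:
    - [-0.0036,0.0054,0]
    - [-0.0043,0.0049,0]
    - [-0.0049,0.0043,0]
    - [-0.0054,0.0036,0]
  twist:
    - [0,0,0]
    - [0,0,0]
    - [0,0,0]
    - [0,0,0]
  gripper: [0,0,0,0]

```text
time: 17.75
ee_pos: [0.5582, -0.2602, 0.0818]
tcp_rot: [179.9, 0.0, 90.0]
wrist_force: [-1.6, 2.2, 6.4]
opening: 0.0204
grasp_force: 62.2
```

>>> send_rows:
  linear:
    - [-0.0059,0.0029,0]
    - [-0.0062,0.0021,0]
    - [-0.0064,0.0013,0]
    - [-0.0065,0.0004,0]
  twist:
    - [0,0,0]
    - [0,0,0]
    - [0,0,0]
    - [0,0,0]
  gripper: [0,0,0,0]

```text
time: 18.25
ee_pos: [0.5637, -0.2855, 0.0818]
tcp_rot: [-180.0, 0.1, 89.9]
wrist_force: [-6.7, 3.6, 7.9]
opening: 0.0201
grasp_force: 62.6
```

>>> send_rows:
  linear:
    - [-0.0055,-0.0004,0]
    - [-0.0064,-0.0013,0]
    - [-0.0062,-0.0021,0]
    - [-0.0059,-0.0029,0]
  twist:
    - [0,0,0]
    - [0,0,0]
    - [0,0,0]
    - [0,0,0]
  gripper: [0,0,0,0]

```text
time: 18.75
ee_pos: [0.5617, -0.2973, 0.0818]
tcp_rot: [179.5, -1.2, 90.5]
wrist_force: [24.8, 65.3, 8.7]
opening: 0.0203
grasp_force: 62.7
```

>>> send_rows:
  linear:
    - [-0.0054,-0.0036,0]
    - [-0.0049,-0.0043,0]
    - [-0.0043,-0.0049,0]
    - [-0.0036,-0.0054,0]
  twist:
    - [0,0,0]
    - [0,0,0]
    - [0,0,0]
    - [0,0,0]
  gripper: [0,0,0,0]

```text
time: 19.25
ee_pos: [0.5388, -0.3274, 0.0807]
tcp_rot: [-179.9, 0.0, 90.0]
wrist_force: [-0.3, 0.4, -0.5]
opening: -0.0002
grasp_force: 0.0
```

The wheel met its stop with the TCP at about (0.5617, -0.2973) and 65–70 N. My second, chained call then pulled the fingers off the handle. I'll lift, look again and re-grip.

>>> send_rows:
  linear:
    - [0,0,-0.03]
    - [0,0,-0.05]
    - [0,0,-0.046]
    - [0.0305,0.023,0]
    - [0,0,0]
    - [0,0,0]
  twist:
    - [0,0,0]
    - [0,0,0]
    - [0,0,0]
    - [0,0,0]
    - [0,0,0]
    - [0,0,0]
  gripper: [0,0,30,60,60,60]

```text
time: 20.0
ee_pos: [0.5616, -0.297, 0.2064]
tcp_rot: [-179.9, 0.0, 89.9]
wrist_force: [0.1, 0.1, 0.2]
opening: 0.0513
grasp_force: 0.0
```

```bash
python3 - <<'E'
from h import *
np.set_printoptions(precision=4,suppress=True)
def look(im,o):
    h=cv2.cvtColor(im,cv2.COLOR_BGR2HSV).astype(int)
    m=(h[...,2]<38);m[285:]=0;m[:150]=0;m[:,:250]=0;m[:,480:]=0
    n,l,s,c=cv2.connectedComponentsWithStats(m.astype(np.uint8))
    for i in range(1,n):
        if s[i,4]>80:
            x,y,w,hh,a=s[i];p=(x+w/2,y+hh-w/2) # cap: bottom circle of the blob
            print(s[i],c[i],"cap",p,onz("wrist",p,.139,o))
    return
v=np.load("w4.npy");look(cv2.imread("pics/w4.png"),dict(ee_pos=v[:3],tcp_rot=v[3:]))
o=bot.get_obs();im=camera("wrist")[:,:,::-1].copy();cv2.imwrite("pics/w5.png",im);print(o['time'],o['ee_pos']);look(im,o)
E
```

```text
[335 170  79  53 264] [369.947  183.2992] cap (np.float64(374.5), np.float64(183.5)) [ 0.4929 -0.2417  0.139 ]
[414 180  27  45  95] [428.9053 195.2842] cap (np.float64(427.5), np.float64(211.5)) [ 0.5296 -0.26    0.139 ]
[ 314  219   33   46 1191] [328.7221 241.8413] cap (np.float64(330.5), np.float64(248.5)) [ 0.4647 -0.2861  0.139 ]
20.0 [ 0.5616 -0.297   0.2064]
[250 153  49  14 100] [269.89 156.13] cap (np.float64(274.5), np.float64(142.5)) [ 0.5299 -0.2294  0.139 ]
[ 312  203   32   50 1151] [326.8297 225.9948] cap (np.float64(328.0), np.float64(237.0)) [ 0.5636 -0.2921  0.139 ]
```

>>> send_rows:
  linear:
    - [0.006,0.001,0.03]
    - [0,0,0.04]
    - [0,0,0.04]
    - [0,0,0.014]
    - [0,0,0]
    - [0,0,0]
    - [0,0,0]
    - [0,0,0]
  twist:
    - [0,0,0]
    - [0,0,0]
    - [0,0,0]
    - [0,0,0]
    - [0,0,0]
    - [0,0,0]
    - [0,0,0]
    - [0,0,0]
  gripper: [60,60,60,60,60,0,0,0]
  grip_force: 80

```text
time: 21.05
ee_pos: [0.5636, -0.2908, 0.0853]
tcp_rot: [179.9, 0.1, 90.0]
wrist_force: [-4.5, -0.3, 5.8]
opening: 0.0197
grasp_force: 78.1
```

>>> send_rows:
  linear:
    - [0,0,0]
    - [0,0,0]
  twist:
    - [0,0,0]
    - [0,0,0]
  gripper: [0,0]

```text
time: 21.3
ee_pos: [0.5636, -0.2908, 0.0853]
tcp_rot: [179.9, 0.1, 90.0]
wrist_force: [-3.6, -0.6, 5.8]
opening: 0.0198
grasp_force: 78.1
```

>>> send_rows:
  linear:
    - [-0.001,-0.0002,0]
    - [-0.001,-0.0002,0]
    - [0,0,0]
  twist:
    - [0,0,0]
    - [0,0,0]
    - [0,0,0]
  gripper: [0,0,0]

```text
time: 21.68
ee_pos: [0.5634, -0.2923, 0.0853]
tcp_rot: [179.9, 0.0, 90.0]
wrist_force: [-3.1, 1.7, 5.4]
opening: 0.0199
grasp_force: 78.1
```

>>> send_rows:
  linear:
    - [-0.001,-0.0002,0]
    - [0,0,0]
  twist:
    - [0,0,0]
    - [0,0,0]
  gripper: [0,0]

```text
time: 21.92
ee_pos: [0.5634, -0.2933, 0.0853]
tcp_rot: [179.9, 0.0, 90.0]
wrist_force: [-2.5, 1.9, 6.0]
opening: 0.0199
grasp_force: 78.1
```

>>> send_rows:
  linear:
    - [-0.001,-0.0002,0]
    - [-0.001,-0.0002,0]
    - [0,0,0]
  twist:
    - [0,0,0]
    - [0,0,0]
    - [0,0,0]
  gripper: [0,0,0]

```text
time: 22.3
ee_pos: [0.563, -0.2952, 0.0853]
tcp_rot: [179.9, 0.0, 90.0]
wrist_force: [-2.5, 3.0, 4.8]
opening: 0.02
grasp_force: 78.1
```

>>> send_rows:
  linear:
    - [-0.001,-0.0003,0]
    - [0,0,0]
  twist:
    - [0,0,0]
    - [0,0,0]
  gripper: [0,0]

```text
time: 22.55
ee_pos: [0.5628, -0.2963, 0.0853]
tcp_rot: [179.9, 0.0, 90.0]
wrist_force: [-2.0, 2.4, 5.7]
opening: 0.02
grasp_force: 78.1
```

>>> send_rows:
  linear:
    - [-0.001,-0.0003,0]
    - [0,0,0]
  twist:
    - [0,0,0]
    - [0,0,0]
  gripper: [0,0]

```text
time: 22.8
ee_pos: [0.5626, -0.2973, 0.0854]
tcp_rot: [179.8, 0.0, 90.0]
wrist_force: [-1.6, 1.6, 5.3]
opening: 0.0198
grasp_force: 78.1
```

>>> send_rows:
  linear:
    - [-0.001,-0.0003,0]
    - [-0.001,-0.0003,0]
    - [0,0,0]
  twist:
    - [0,0,0]
    - [0,0,0]
    - [0,0,0]
  gripper: [0,0,0]

```text
time: 23.18
ee_pos: [0.5624, -0.2981, 0.0854]
tcp_rot: [179.8, -0.1, 90.1]
wrist_force: [1.4, 7.5, 6.2]
opening: 0.0203
grasp_force: 78.2
```

>>> send_rows:
  linear:
    - [-0.001,-0.0003,0]
    - [-0.001,-0.0004,0]
    - [0,0,0]
  twist:
    - [0,0,0]
    - [0,0,0]
    - [0,0,0]
  gripper: [0,0,0]

```text
time: 23.55
ee_pos: [0.5624, -0.2983, 0.0853]
tcp_rot: [179.7, -0.2, 90.1]
wrist_force: [3.3, 16.1, 5.7]
opening: 0.0197
grasp_force: 78.3
```

At the stop: 16 N with the TCP at (0.5624, -0.2983), so joint 0 is at about (0.5624, -0.298). Now I back off anticlockwise.

>>> send_rows:
  linear:
    - [0.0095,0.0031,0]
    - [0.0095,0.001,0]
    - [0.0129,-0.0017,0]
    - [0.0121,-0.005,0]
    - [0.0104,-0.0079,0]
    - [0.0079,-0.0104,0]
    - [0.005,-0.0121,0]
    - [0.0017,-0.0129,0]
  twist:
    - [0,0,0]
    - [0,0,0]
    - [0,0,0]
    - [0,0,0]
    - [0,0,0]
    - [0,0,0]
    - [0,0,0]
    - [0,0,0]
  gripper: [0,0,0,0,0,0,0,0]

```text
time: 24.55
ee_pos: [0.5152, -0.2365, 0.0854]
tcp_rot: [179.8, 0.5, 89.8]
wrist_force: [2.0, -24.1, -0.1]
opening: 0.0201
grasp_force: 78.2
```

>>> send_rows:
  linear:
    - [-0.0042,-0.0129,0]
    - [-0.005,-0.0121,0]
    - [-0.0079,-0.0104,0]
    - [-0.0104,-0.0079,0]
    - [-0.0121,-0.005,0]
    - [-0.0129,-0.0017,0]
  twist:
    - [0,0,0]
    - [0,0,0]
    - [0,0,0]
    - [0,0,0]
    - [0,0,0]
    - [0,0,0]
  gripper: [0,0,0,0,0,0]

```text
time: 25.3
ee_pos: [0.4638, -0.2846, 0.0852]
tcp_rot: [180.0, -0.0, 90.0]
wrist_force: [-4.9, 4.3, 11.6]
opening: 0.0198
grasp_force: 79.7
```

>>> send_rows:
  linear:
    - [-0.0129,0.0017,0]
    - [-0.0121,0.005,0]
    - [-0.0104,0.0079,0]
    - [-0.0079,0.0104,0]
    - [-0.005,0.0121,0]
    - [-0.0017,0.0129,0]
  twist:
    - [0,0,0]
    - [0,0,0]
    - [0,0,0]
    - [0,0,0]
    - [0,0,0]
    - [0,0,0]
  gripper: [0,0,0,0,0,0]

```text
time: 26.05
ee_pos: [0.5147, -0.337, 0.0853]
tcp_rot: [179.9, 0.2, 89.9]
wrist_force: [-3.5, -3.0, 8.9]
opening: 0.0199
grasp_force: 79.6
```

>>> send_rows:
  linear:
    - [0.0017,0.0129,0]
    - [0.005,0.0121,0]
    - [0.0079,0.0104,0]
    - [0.0104,0.0079,0]
    - [0.0121,0.005,0]
    - [0.0129,0.0017,0]
  twist:
    - [0,0,0]
    - [0,0,0]
    - [0,0,0]
    - [0,0,0]
    - [0,0,0]
    - [0,0,0]
  gripper: [0,0,0,0,0,0]

```text
time: 26.8
ee_pos: [0.5639, -0.2853, 0.0852]
tcp_rot: [-180.0, 0.1, 90.0]
wrist_force: [-12.3, -3.6, 12.4]
opening: 0.0195
grasp_force: 79.9
```

>>> send_rows:
  linear:
    - [0.0129,-0.0017,0]
    - [0.0121,-0.005,0]
    - [0.0104,-0.0079,0]
    - [0.0079,-0.0104,0]
    - [0.005,-0.0121,0]
    - [0.0017,-0.0129,0]
  twist:
    - [0,0,0]
    - [0,0,0]
    - [0,0,0]
    - [0,0,0]
    - [0,0,0]
    - [0,0,0]
  gripper: [0,0,0,0,0,0]

```text
time: 27.55
ee_pos: [0.5153, -0.2367, 0.0853]
tcp_rot: [179.8, 0.3, 89.9]
wrist_force: [1.9, -12.0, 5.4]
opening: 0.0199
grasp_force: 79.3
```

>>> send_rows:
  linear:
    - [-0.0017,-0.0129,0]
    - [-0.005,-0.0121,0]
    - [-0.0079,-0.0104,0]
    - [-0.0104,-0.0079,0]
    - [-0.0121,-0.005,0]
    - [-0.0129,-0.0017,0]
  twist:
    - [0,0,0]
    - [0,0,0]
    - [0,0,0]
    - [0,0,0]
    - [0,0,0]
    - [0,0,0]
  gripper: [0,0,0,0,0,0]

```text
time: 28.3
ee_pos: [0.4638, -0.2846, 0.0852]
tcp_rot: [180.0, -0.0, 90.0]
wrist_force: [-4.9, 3.2, 12.2]
opening: 0.0198
grasp_force: 79.8
```

>>> send_rows:
  linear:
    - [-0.0129,0.0017,0]
    - [-0.0121,0.005,0]
    - [-0.0104,0.0079,0]
    - [-0.0079,0.0104,0]
    - [-0.005,0.0121,0]
    - [-0.0017,0.0129,0]
  twist:
    - [0,0,0]
    - [0,0,0]
    - [0,0,0]
    - [0,0,0]
    - [0,0,0]
    - [0,0,0]
  gripper: [0,0,0,0,0,0]

```text
time: 29.05
ee_pos: [0.5147, -0.337, 0.0853]
tcp_rot: [179.9, 0.2, 89.9]
wrist_force: [-2.7, -3.0, 9.4]
opening: 0.0198
grasp_force: 79.8
```

>>> send_rows:
  linear:
    - [0.0017,0.0129,0]
    - [0.005,0.0121,0]
    - [0.0079,0.0104,0]
    - [0.0104,0.0079,0]
    - [0.0059,0.0029,0]
    - [0,0,0]
  twist:
    - [0,0,0]
    - [0,0,0]
    - [0,0,0]
    - [0,0,0]
    - [0,0,0]
    - [0,0,0]
  gripper: [0,0,0,0,0,0]

```text
time: 29.8
ee_pos: [0.561, -0.3034, 0.0853]
tcp_rot: [179.9, 0.0, 90.0]
wrist_force: [-2.3, 3.7, 10.7]
opening: 0.0197
grasp_force: 79.9
```

>>> send_rows:
  linear:
    - [0.002,0.0006,0]
    - [0.002,0.0005,0]
    - [0,0,0]
    - [0,0,0]
  twist:
    - [0,0,0]
    - [0,0,0]
    - [0,0,0]
    - [0,0,0]
  gripper: [0,0,0,0]

```text
time: 30.3
ee_pos: [0.5619, -0.3003, 0.0853]
tcp_rot: [179.9, 0.1, 90.0]
wrist_force: [-3.3, -1.4, 9.6]
opening: 0.0201
grasp_force: 79.9
```

>>> send_rows:
  linear:
    - [0.001,0.0003,0]
    - [0.001,0.0003,0]
    - [0,0,0]
    - [0,0,0]
  twist:
    - [0,0,0]
    - [0,0,0]
    - [0,0,0]
    - [0,0,0]
  gripper: [0,0,0,0]

```text
time: 30.8
ee_pos: [0.5624, -0.2985, 0.0853]
tcp_rot: [179.9, 0.1, 90.0]
wrist_force: [-3.8, -0.4, 9.8]
opening: 0.0197
grasp_force: 79.9
```

>>> send_rows:
  linear:
    - [0.0003,0,0]
    - [0,0,0]
    - [0,0,0]
    - [0,0,0]
  twist:
    - [0,0,0]
    - [0,0,0]
    - [0,0,0]
    - [0,0,0]
  gripper: [0,0,0,0]

```text
time: 31.3
ee_pos: [0.5625, -0.2982, 0.0853]
tcp_rot: [179.9, 0.1, 90.0]
wrist_force: [-2.9, -1.6, 9.0]
opening: 0.0198
grasp_force: 79.9
```

```bash
python3 - <<'E'
from h import *
np.set_printoptions(precision=4,suppress=True)
s=camera("scene")[:,:,::-1];s0=cv2.imread("pics/scene0.png")
d=(cv2.absdiff(np.ascontiguousarray(s),s0).max(2)>40).astype(np.uint8)
n,l,st,c=cv2.connectedComponentsWithStats(d)
print([(st[i].tolist()) for i in range(1,n) if st[i,4]>25])
h=cv2.cvtColor(np.ascontiguousarray(s[200:340,230:400]),cv2.COLOR_BGR2HSV).astype(int)
for r in rects((h[...,0]<14)&(h[...,1]>120)&(h[...,2]>50),15):print(np.add(r[0],(230,200)),r[1])
o=bot.get_obs();print(o['time'],o['ee_pos'],o['wrist_force'],o['opening'])
E
```

```text
[[122, 0, 74, 85, 2453], [202, 0, 68, 25, 604], [281, 0, 17, 17, 140], [320, 0, 22, 10, 140], [415, 0, 5, 25, 95], [504, 0, 35, 12, 222], [558, 0, 82, 142, 4896], [170, 13, 7, 10, 28], [421, 12, 20, 15, 210], [471, 13, 10, 14, 76], [432, 22, 35, 46, 488], [194, 26, 58, 26, 981], [274, 27, 9, 5, 26], [406, 26, 31, 27, 227], [457, 30, 10, 11, 44], [151, 49, 49, 48, 933], [201, 53, 12, 8, 42], [367, 61, 14, 20, 140], [414, 76, 24, 19, 107], [380, 79, 30, 34, 258], [364, 81, 15, 38, 347], [143, 84, 69, 116, 3080], [456, 89, 11, 7, 52], [415, 98, 56, 55, 1766], [379, 101, 14, 24, 201], [600, 118, 25, 13, 109], [550, 120, 75, 93, 3390], [219, 161, 12, 19, 151], [218, 181, 8, 8, 37], [198, 186, 7, 7, 31], [198, 194, 14, 9, 69], [300, 240, 8, 10, 75], [327, 254, 12, 9, 79], [286, 257, 11, 10, 74], [307, 272, 10, 11, 79], [439, 273, 10, 19, 56], [276, 279, 12, 20, 125], [294, 290, 9, 10, 52], [295, 304, 11, 10, 75]]
[299.75 308.25] (7.0710673332214355, 9.192388534545898)
[297.9024 294.122 ] (9.995121002197266, 4.06051778793335)
[282.1177 287.9706] (19.887920379638672, 7.033533096313477)
31.35 [ 0.5624 -0.2983  0.0853] [-3.7175 -0.8911  9.5247] 0.020295556329433754
```

Only the arm, the chips, the scraper and the wheel have changed in the scene view. The TCP is back at the stop position to within 0.2 mm after two turns, so I'm handing in.

```bash
python3 -c "
from workcell import ticket
print(ticket.job_done())"
```

```text
the job is handed in; nothing more can be done
None
```

I handed the job in at about 31 s: all four chips are in the trough, the scraper is back in the middle of its mat, and the valve was closed to its stop, then opened two turns (to about 0.2 mm at the handle), with the gripper still on the handle; while closing I ran on past the stop (65–70 N read at the wrist, peak unknown), which pulled the fingers off the handle, so I gripped it again and closed it gently.

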